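# Unclip the charged battery pack and stand it in the caddy

## Task

The drill battery in the charger that shows four green bars is full. Pinch its two red side buttons in together to unlatch it, draw it out of its leaning bay, and set it down by hand, not dropped, standing stem down on the floor of a free cell of the wooden caddy. Leave the other two batteries, the caddy and the other things on the bench where they are.

Things in the scene. Friction and masses are not known exactly. Their poses are not given: they have to be found in the camera images.
- station: Fixed charging station: dark grey twin charger, 130 deep, 250 wide, 110 high, under a white riser shelf. Origin on the bench below the midpoint of the two bay mouths; x to its back, z up. The deck slopes down to the front by 35 deg and the bays are square to it, so packs lean 35 deg forward and come out along (-0.574, 0, 0.819) in this frame. Uprights at x = 150, y = +-165 mm, 400 high.
- bay_a (a point): Centre of the bay mouth at y = +57.5 mm in the station's frame, 68 above the bench; station axes. The bay is 47 deep with 1 mm play around the stem. A lip at each side of the mouth catches the pack's two teeth until its buttons are pressed.
- bay_b (a point): The same for the bay at y = -57.5 mm. Either bay may hold the full battery.
- shelf_edge (a point): Middle of the lower front edge of the riser shelf, 240 mm above the bench; station axes. The shelf reaches 180 mm to each side and 180 mm back and carries bins up to 320 high. It is in the way of a gripper that comes straight down on the packs, but clear of one that leans as the packs do.
- pack_charged: The full drill battery, blue foot on a black stem, about 0.4 kg, four green bars on top, latched in one of the bays. Origin: centre of the stem's underside; z up the pack, y from button to button, x to the side with a pale plate (back of the charger while in a bay). Stem 50 (x) by 36 (y), z = 0 to 49 mm; foot 66 (x) by 46 (y), z = 49 to 95; in a bay the foot is 2 mm off the deck.
- pack_grip (a point): Midpoint between pack_charged's two red buttons, 73 mm up its axis, 26 above the deck while in the bay, 22 below its top; axes of the pack. The buttons are 26 (x) by 18 (z) and stand 6 proud of the foot's sides: 58 over both, 46 when flush.
- button_left (a joint): Press of pack_charged's +y button, m: 0 out, 0.006 flush. Spring 2 N at rest, 10 N flush. Its tooth clears the charger's lip at 0.0025 (0.0035 if the pack sits off-centre in the bay); both must be in at once. Gripping the foot across the buttons presses them flush and holds the pack as well. Pulled unpressed, it stays locked.
- button_right (a joint): The same for the -y button.
- pack_charging: A like battery in the charger's other bay, one red bar. It stays there. Its axes are as for pack_charged.
- caddy: Wooden battery caddy, 233 (x) by 66 (y) by 45 high, 1.2 kg, loose, walls and floor 5 thick. Origin: centre of its underside; x along its three cells, each 71 (x) by 56 (y) inside. The stem stands in a cell with 10 mm play all round, foot above the walls; the pack's x must lie along the caddy's x, either way round.
- cell_a (a point): Centre of the floor of the free end cell, at x = -76 mm in the caddy's frame.
- cell_b (a point): Centre of the floor of the free middle cell, at x = 0.
- pack_stored: A like battery that stands in the caddy's other end cell, at x = +76 mm. Its axes are as for pack_charged.
- drill: Compact drill without battery, lying on its side, about 190 by 160 by 58 high, 0.8 kg. Origin on the bench under its motor housing.
- valve_block: Aluminium hydraulic valve block with a red-knobbed lever, 165 by 70 by 150 high, 1.6 kg. Origin under its centre.
- wrench: Steel wrench, 200 long, lying flat along its x.
- screwdriver: Orange-handled screwdriver, 210 long, lying along its x.
- bit_case: Black bit case with a red seam, 130 by 75 by 36 high. Origin under its centre.

How it is judged:
By the outcome, as a careful person would: the job done as asked, in the order asked, and still so for the second after the job is handed in, with the robot touching nothing.
It also fails if it takes over 40 s, if anything falls off the work surface, if the arm or the gripper's body presses on something with over 40 N, if the wrist force passes 120 N, or if a joint passes its speed limit or range.

## Robot

A 7-joint arm with a two-finger parallel gripper is mounted at the origin on the work surface. World frame = base frame: x ahead of the robot, y to its left, z up, the work surface at z = 0. Lengths are in m, angles in rad, forces in N, time in s.
With the tool pointing down it reaches from about 0.4 to 0.9 m from the base axis. Payload 5.5 kg.
Tool frame: the origin (TCP) lies midway between the tips of the shut fingers; the grasp point (between the pads) lies 19 mm behind it (manip.grip_depth is the distance from the TCP to the grasp point, in m); z points along the fingers, y is the line along which they close (so a half turn about z gives the same grasp; the last joint's range is limited). The gripper opens to 92 mm and grips with 3 to 60 N. Pads are 19 mm wide; open, the fingers measure 130 mm over their backs; the gripper's body (75 mm by 190 mm) begins 47 mm behind the grasp point.
Start: joints at [-1.01, 0.501, -0.427, 1.55, 0.221, 1.138, -0.21], TCP at [0.191, 0.621, 0.227] pointing down, gripper open.
Joint ranges: [-2.88, 2.88], [-0.31, 2.03], [-1.54, 1.56], [0.2, 2.42], [-1.41, 4.55], [0.19, 2.02], [-2.57, 2.57]. Speed limits (rad/s): [2.57, 2.57, 3.14, 3.14, 3.14, 3.14, 3.14].

## Interface

Orientations are given as a unit quaternion [x, y, z, w].
In Python, from bench import manip, effector, viewer gives the robot as it stands. Calls block until the motion is done:
- manip.move_pose(position, orientation): joint-space move of the TCP to a pose.
- manip.servo_line(position, ori=None, vel=0.15): straight line of the TCP; ori=None keeps the orientation; vel is the mean speed in m/s.
- manip.movej(angles): joint-space move.
- effector.open_jaws() and effector.close(f_grip=None): open the fingers fully, or close them until they stop; f_grip is the grip in N (None keeps the last).
- manip.sleep(seconds).
- manip.solve_ik(position, orientation): joint angles nearest the present ones, or None.
- viewer.get_image(name): name is "scene" or "top"; returns the picture (480x640x3 uint8, red, green, blue); there is no depth.
- viewer.get_calibration(name): a dict with "vfov" (degrees; the focal length in pixels is half the picture's height over the tangent of half this angle, whatever the lens; pixels are square), "cx", "cy" (the principal point, pixels), "eye" and "attitude" of the camera in the world. Camera axes: x right, y down, z forward; pixel columns grow to the right and rows downward; lengths in m; the calibration is good to about 2 mm. A picture is of the moment at which its call begins. get_calibration takes no time and is no camera call.
A pose or a line that the arm cannot do raises manip.PlanningError and nothing moves.
- manip.hand_in(): hands the job in; it is judged then, once.
Readings, each from a call of its own:
- manip.current_clock(): time.
- manip.current_q(): joint angles.
- manip.current_joint_velocities(): joint speeds.
- manip.current_tau(): joint torques, N m.
- manip.current_tool_pos(): TCP position.
- manip.current_tcp_rot(): TCP orientation.
- manip.current_force(): force on the tool from outside, world axes, zero at the start.
- manip.current_wrist_torque(): the same for the moment, N m.
- manip.current_finger_gap(): finger opening in m.
- manip.current_gripper_force(): force on a finger pad.
Only numpy, scipy, OpenCV 4.12 (cv2) and the standard library are available. Lean on these libraries where they do the work, as an engineer would, in place of code of your own. Each camera call takes 0.05 s, during which the arm holds its last target. There are 200 camera calls.

## Working session

There is one attempt and no reset: what is moved stays moved. The work goes in short steps, each a Python script; the robot and the scene stay as the last script left them, time stands still between calls to the robot, and variables do not carry over. Pictures are saved under pics/ and viewed, at most 10 in all, crops included, and the job is handed in when it is done.

```bash
mkdir -p pics; ls; python3 - <<'E'
from bench import manip, effector, viewer
import cv2
for n in("scene","top"):
    im=viewer.get_image(n); cv2.imwrite(f"pics/{n}0.png",im[:,:,::-1]); print(n,viewer.get_calibration(n))
print(manip.current_clock(),manip.grip_depth,manip.current_tcp_rot())
E
```

```text
pics
scene {'vfov': 52.013792065109875, 'cx': 321.39762678847643, 'cy': 236.78327298085802, 'eye': array([ 0.56921184, -0.37849946,  1.10974355]), 'attitude': array([ 0.9830444 ,  0.05728251, -0.01065194, -0.17386478])}
top {'vfov': 55.27523197266441, 'cx': 322.9477165577795, 'cy': 238.11279242262714, 'eye': array([ 0.33864323, -0.06476752,  1.32456872]), 'attitude': array([-0.70305597,  0.70669912, -0.04996569,  0.06157993])}
0.1 0.0188 [ 1.48325100e-01  9.88938253e-01 -8.76482780e-04 -1.68032173e-04]
```

View pics/scene0.png

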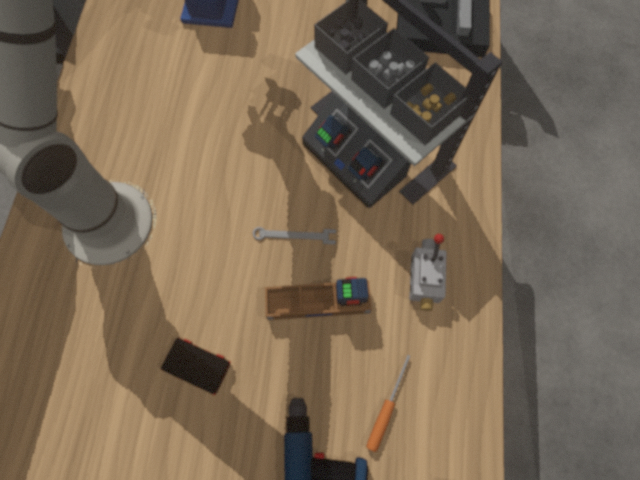

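View pics/top0.png

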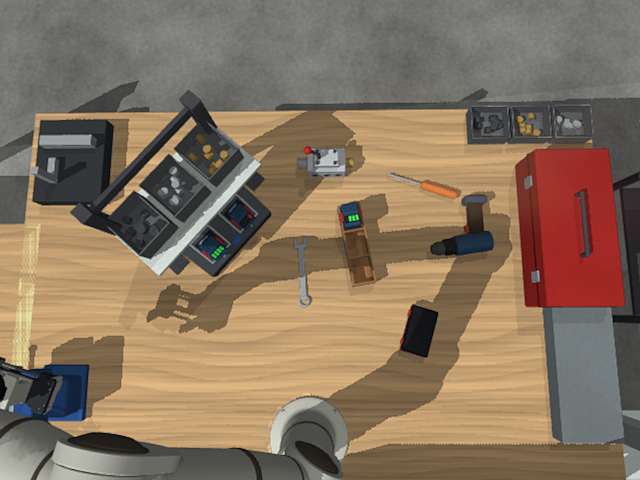

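```bash
cat > crop.py <<'E'
import cv2,numpy as np
def crop(n,x,y,w,h,s):
    im=cv2.imread(n)[y:y+h,x:x+w]; im=np.clip(im.astype(float)*1.6,0,255).astype('uint8')
    im=cv2.resize(im,None,fx=s,fy=s,interpolation=cv2.INTER_CUBIC)
    for k in range(0,w,10):
        cv2.line(im,(int((k+.5)*s),0),(int((k+.5)*s),5),(255,255,255),1); cv2.putText(im,str(x+k),(int((k+.5)*s)-10,16),0,.38,(0,255,255),1)
    for k in range(0,h,10):
        cv2.line(im,(0,int((k+.5)*s)),(5,int((k+.5)*s)),(255,255,255),1); cv2.putText(im,str(y+k),(7,int((k+.5)*s)+4),0,.38,(0,255,255),1)
    return im
E
python3 - <<'E'
from crop import *
cv2.imwrite("pics/c1.png",crop("pics/scene0.png",295,90,120,118,5))
cv2.imwrite("pics/c2.png",crop("pics/top0.png",165,170,120,110,5))
a=crop("pics/scene0.png",255,265,125,60,6);b=crop("pics/top0.png",325,190,62,100,6)
cv2.imwrite("pics/c3.png",a)
cv2.imwrite("pics/c4.png",b)
E
```

```text
(no output)
```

View pics/c1.png

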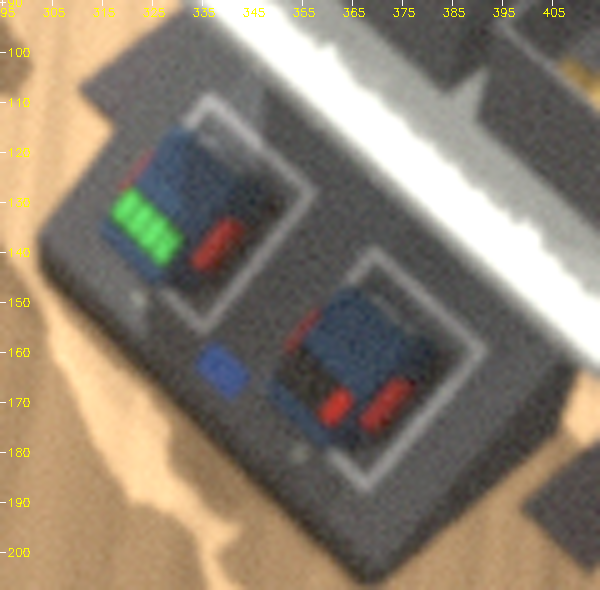

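View pics/c2.png

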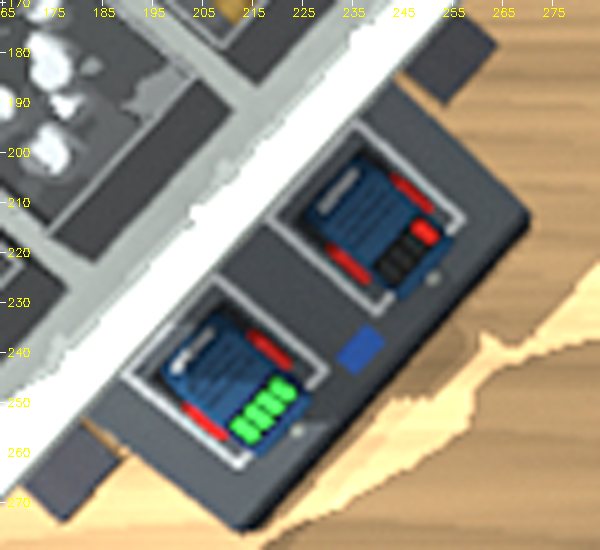

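View pics/c3.png

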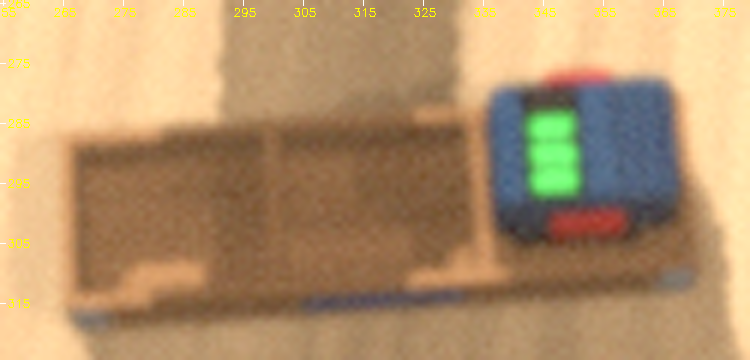

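View pics/c4.png

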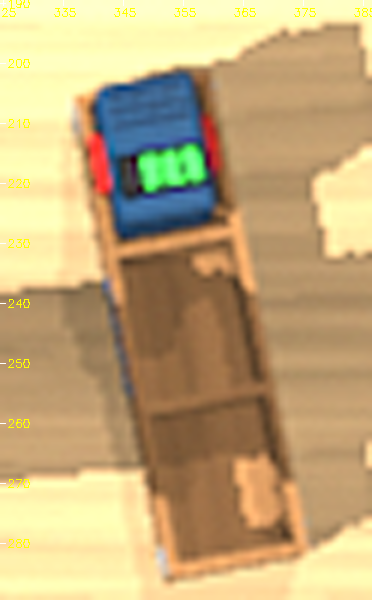

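```bash
cat > fit.py <<'E'
from bench import viewer
import numpy as np
from scipy.spatial.transform import Rotation as R
from scipy.optimize import least_squares
C={n:viewer.get_calibration(n) for n in("scene","top")}
def proj(n,P):
    c=C[n]; f=240/np.tan(np.radians(c["vfov"])/2)
    p=R.from_quat(c["attitude"]).inv().apply(np.atleast_2d(P)-c["eye"])
    return f*p[:,:2]/p[:,2:]+[c["cx"],c["cy"]]
c35,s35=np.cos(np.radians(35)),np.sin(np.radians(35))
off={1:("scene",295,90,5),2:("top",165,170,5),3:("scene",255,265,6),4:("top",325,190,6)}
def px(k,u,v):
    n,x,y,s=off[k]; return n,np.array([x+u/s-.5,y+v/s-.5])
def deck(by,a,w,h): # along deck, y, height above deck
    return np.array([a*c35-h*s35, by+w, .068+a*s35+h*c35])
A,B=.0575,-.0575
S=[]
for by,ps in((A,[(2,122,375,1,1),(2,212,275,1,-1),(2,325,372,-1,-1),(2,240,465,-1,1),(1,210,95,1,1),(1,315,190,1,-1),(1,205,330,-1,-1)]),
             (B,[(2,268,215,1,1),(2,357,122,1,-1),(2,463,220,-1,-1),(2,380,312,-1,1),(1,375,250,1,1),(1,482,350,1,-1),(1,367,487,-1,-1)])):
    for k,u,v,i,j in ps: S.append((px(k,u,v),"m",by,i,j))
for by,ps in((A,[(2,270,350,-1),(2,205,422,1),(1,217,245,-1),(1,135,168,1)]),(B,[(2,412,193,-1),(2,350,265,1),(1,387,405,-1),(1,303,330,1)])):
    for k,u,v,j in ps: S.append((px(k,u,v),"b",by,0,j))
for by,ps in((A,[(2,162,365,1,1),(2,220,310,1,-1),(2,310,395,-1,-1),(2,255,455,-1,1)]),(B,[(2,305,215,1,1),(2,360,155,1,-1),(2,455,238,-1,-1),(2,400,300,-1,1)])):
    for k,u,v,i,j in ps: S.append((px(k,u,v),"t",by,i,j))
def W(q,l): return R.from_euler("z",q[3]).apply(l)+[q[0],q[1],q[2]]
def rs(q):
    o=[]
    for (n,p),t,by,i,j in S:
        if t=="m": l=deck(by,q[4] if i>0 else q[5],j*q[6],0)
        if t=="b": l=deck(by,0,j*.028,.028)
        if t=="t": l=deck(by,i*.031,j*.021,.048)
        o.append(proj(n,W(q,l))[0]-p)
    return np.concatenate(o)
K=[(4,120,257,35.5,28),(4,243,236,35.5,-28),(4,145,405,-35.5,28),(4,268,383,-35.5,-28),(4,150,418,-40.5,28),(4,270,395,-40.5,-28),(4,175,558,-111.5,28),(4,293,540,-111.5,-28),
(3,67,135,-114,30.5),(3,75,300,-114,-30.5),(3,268,127,-38,30.5),(3,275,290,-38,-30.5),(3,477,108,38,30.5),(3,490,275,38,-30.5)]
K=[(px(k,u,v),np.array([x,y,45])/1e3) for k,u,v,x,y in K]
def rc(q): return np.concatenate([proj(n,W(q,l))[0]-p for (n,p),l in K])
if __name__=="__main__":
    np.set_printoptions(precision=4,suppress=True)
    for f,x0,nm in((rs,[.65,.35,0,.7,.04,-.04,.03],"station"),(rc,[.6,0,0,0],"caddy")):
        r=least_squares(f,x0,loss="soft_l1"); sd=np.sqrt(np.diag(np.linalg.inv(r.jac.T@r.jac)))
        print(nm,r.x,"\n sd",sd); print(np.round(f(r.x).reshape(-1,2),1).tolist())
E
python3 fit.py
```

```text
station [ 0.5692  0.2329  0.0051  0.8491  0.042  -0.044   0.0359] 
 sd [0.0008 0.0013 0.003  0.0088 0.0014 0.0016 0.0009]
[[-0.2, -1.0], [-0.1, -0.6], [-0.0, -0.7], [-0.4, -0.2], [-0.6, 0.3], [-1.2, 0.3], [-1.5, 0.1], [-0.6, -0.3], [-0.6, -0.9], [-0.2, -0.4], [-0.7, -0.1], [-0.6, 0.1], [-0.6, 0.1], [-1.3, 0.3], [-0.2, -1.5], [-1.3, -0.5], [0.6, -0.2], [1.2, 0.1], [-0.1, -1.2], [-1.5, -0.5], [0.4, 0.0], [0.5, -0.9], [1.8, 3.9], [1.1, 3.1], [0.0, 0.3], [0.5, -0.1], [2.8, 1.7], [2.4, 2.1], [-0.5, 0.4], [0.2, -0.7]]
caddy [ 0.53   -0.1375  0.004   0.1701] 
 sd [0.0009 0.0012 0.0048 0.0132]
[[-0.4, -0.8], [-1.4, -0.7], [-0.0, -0.9], [-0.8, -0.7], [-0.5, -1.3], [-0.8, -0.9], [-0.0, 0.5], [0.2, -0.1], [-0.9, 0.4], [-1.8, 0.2], [-0.1, -0.1], [-0.2, 0.0], [-0.6, 1.3], [-1.1, 0.7]]
```

```bash
cat > plan.py <<'E'
from fit import *
import fit
fit.S=[s for s in S if not(s[1]=="t" and s[3]>0)]
def rs0(q): return fit.rs(np.r_[q[:2],0,q[2:]])
def rc0(q): return rc(np.r_[q[:2],0,q[2]])
qs=least_squares(rs0,[.57,.23,.85,.04,-.04,.035],loss="soft_l1").x[:3]
qc=least_squares(rc0,[.53,-.13,.17],loss="soft_l1").x
T=lambda q,l: R.from_euler("z",q[2]).apply(l)+[q[0],q[1],0]
def ori(zt,yt): zt,yt=np.array(zt),np.array(yt); return R.from_matrix(np.c_[np.cross(yt,zt),yt,zt])
Rs,Rc=R.from_euler("z",qs[2]),R.from_euler("z",qc[2])
Og=(Rs*ori([s35,0,-c35],[0,1,0])).as_quat()
Oc=(Rc*ori([0,0,-1],[0,1,0])).as_quat()
GD=.0188
ax=Rs.apply([-s35,0,c35])
Pg=T(qs,deck(A,0,0,.026))-GD*ax          # TCP at grasp
cell=T(qc,[-.076,0,.005]); Pp=cell+[0,0,.073-GD]
E
python3 - <<'E'
from plan import *
from bench import manip
np.set_printoptions(precision=3,suppress=True)
print(qs,qc,Pg,ax,Pp)
print(np.round(rs0(np.r_[qs,.042,-.044,.0359]).reshape(-1,2),1).tolist())
for n,p,o in(("way",[.2,.42,.32],Og),("way2",[.2,.42,.32],manip.current_tcp_rot()),("pre",Pg+.1*ax,Og),("g",Pg,Og),("out",Pg+.12*ax,Og),("above",Pp+[0,0,.12],Oc),("place",Pp,Oc)):
    print(n,p,manip.solve_ik(p,o))
E
```

```text
[0.569 0.233 0.852] [ 0.53  -0.137  0.171] [0.523 0.268 0.074] [-0.378 -0.432  0.819] [ 0.455 -0.15   0.059]
[[0.2, -0.5], [0.2, -0.0], [0.2, -0.2], [-0.1, 0.2], [-0.9, 1.4], [-1.6, 1.3], [-1.7, 0.9], [-0.3, 0.3], [-0.5, -0.3], [-0.2, 0.1], [-0.5, 0.4], [-1.0, 0.9], [-1.1, 0.8], [-1.6, 1.0], [0.1, -0.9], [-0.9, 0.0], [0.3, 0.7], [0.9, 1.1], [-0.0, -0.7], [-1.3, 0.0], [-0.0, 0.8], [0.2, -0.0], [0.3, 0.8], [0.8, 0.4], [-0.4, 0.9], [0.3, -0.2]]
way [0.2, 0.42, 0.32] [-1.455 -0.306  0.014  2.341  0.557  0.656  0.613]
way2 [0.2, 0.42, 0.32] [-0.74   0.069 -0.464  1.872  0.033  1.21   0.058]
pre [0.485 0.225 0.156] [ 0.893  0.559 -1.359  2.341  1.147  0.248  1.079]
g [0.523 0.268 0.074] [ 0.684  0.975 -1.302  2.27   1.827  0.558  0.576]
out [0.477 0.216 0.172] [ 0.967  0.475 -1.392  2.348  0.772  0.212  1.43 ]
above [ 0.455 -0.15   0.179] [ 0.021  0.228  0.274  2.035 -0.079  0.888  2.08 ]
place [ 0.455 -0.15   0.059] [ 0.216  0.423  0.054  2.107 -0.039  0.613  2.039]
```

```bash
python3 - <<'E'
from plan import *
from bench import manip
np.set_printoptions(precision=3,suppress=True)
F=R.from_euler("z",np.pi)
Og2=(R.from_quat(Og)*F).as_quat(); Oc2=(R.from_quat(Oc)*F).as_quat()
for n,p,o in(("g",Pg,Og2),("pre",Pg+.1*ax,Og2),("above",Pp+[0,0,.12],Oc2),("w",[.3,.33,.3],Og2),("w",[.3,.33,.3],Og),("w2",[.25,.35,.35],Og2)):
    print(n,p,manip.solve_ik(p,o))
for w in([.2,.42,.32],[.2,.42,.25],):
  try: manip.servo_line(w,vel=.25); break
  except manip.PlanningError as e: print(e)
print(manip.current_clock(),manip.current_q())
for n,p,o in(("g",Pg,Og),("pre",Pg+.1*ax,Og),("g2",Pg,Og2),("pre2",Pg+.1*ax,Og2),("w",[.3,.33,.3],Og),("w2",[.3,.33,.3],Og2)):
    print(n,manip.solve_ik(p,o))
E
```

```text
g [0.523 0.268 0.074] [-0.16   0.447 -0.212  2.292  4.153  0.237  1.041]
pre [0.485 0.225 0.156] [ 0.055  0.195 -0.348  2.359 -1.292  0.266  0.225]
above [ 0.455 -0.15   0.179] [-0.231  0.251  0.567  2.042 -0.172  0.894 -0.97 ]
w [0.3, 0.33, 0.3] None
w [0.3, 0.33, 0.3] None
w2 [0.25, 0.35, 0.35] None
1.1417 [-0.772  0.066 -0.43   1.874  0.029  1.207  0.061]
g [ 0.684  0.975 -1.302  2.27   1.827  0.558  0.576]
pre [ 0.893  0.559 -1.359  2.341  1.147  0.248  1.079]
g2 [-0.16   0.447 -0.212  2.292  4.153  0.237  1.041]
pre2 [-0.021  0.189 -0.266  2.361 -1.317  0.281  0.245]
w None
w2 None
```

```bash
python3 - <<'E'
from plan import *
from bench import manip
np.set_printoptions(precision=3,suppress=True)
o0=manip.current_tcp_rot()
for w in([.2,.42,.48],[.40,.02,.48]):
  try: manip.servo_line(w,vel=.3)
  except manip.PlanningError as e:
    print(e); manip.move_pose(w,o0)
print(manip.current_clock(),manip.current_q())
F=R.from_euler("z",np.pi); Og2=(R.from_quat(Og)*F).as_quat()
for n,p in(("g",Pg),("p6",Pg+.06*ax),("pre",Pg+.1*ax),("hi",Pg+.1*ax+[0,-.05,.1]),("hi2",Pg+.1*ax+[0,-.1,.2])):
  for o in(Og,Og2): print(n,manip.solve_ik(p,o))
E
```

```text
3.4667 [-0.381 -0.155  0.223  1.726  0.034  1.567  1.114]
g [ 0.684  0.975 -1.302  2.27   1.827  0.558  0.576]
g [-0.16   0.447 -0.212  2.292  4.153  0.237  1.041]
p6 [ 0.774  0.702 -1.299  2.319  1.554  0.339  0.721]
p6 [ 0.774  0.702 -1.299  2.319  1.554  0.339 -2.421]
pre [ 0.893  0.559 -1.359  2.341  1.147  0.248  1.079]
pre [-0.33   0.178  0.066  2.371 -1.391  0.339  0.302]
hi None
hi [-0.337 -0.042  0.204  2.296 -0.795  0.546 -0.229]
hi2 [-0.827 -0.271  0.711  2.172 -0.343  0.747  2.531]
hi2 [-0.253 -0.178  0.235  2.16  -0.569  0.808 -0.404]
```

```bash
python3 - <<'E'
from plan import *
from bench import manip
np.set_printoptions(precision=3,suppress=True)
q0=manip.current_q(); q1=manip.solve_ik(Pg+.1*ax,Og)
for a in(.4,.7,.85):
    manip.movej(q0+a*(q1-q0)); print(a,manip.current_clock(),manip.current_tool_pos(),R.from_quat(manip.current_tcp_rot()).as_matrix()[:,2],manip.current_force())
E
```

```text
0.4 4.4083 [ 0.512 -0.027  0.274] [ 0.153 -0.319 -0.935] [ 0.763 -0.11   0.529]
0.7 5.05 [0.534 0.049 0.147] [ 0.306 -0.101 -0.947] [ 0.144 -0.979 -0.809]
0.85 5.475 [0.519 0.131 0.127] [ 0.358  0.143 -0.923] [0.319 0.166 0.186]
```

```bash
python3 - <<'E'
from plan import *
from bench import manip,viewer
from crop import *
np.set_printoptions(precision=3,suppress=True)
manip.movej(manip.solve_ik(Pg+.1*ax,Og)); print(manip.current_clock(),manip.current_tool_pos(),manip.current_force())
manip.servo_line(Pg+.05*ax,vel=.1); print(manip.current_clock(),manip.current_tool_pos()-Pg-.05*ax,manip.current_q())
for n in("scene","top"): cv2.imwrite(f"pics/{n}1.png",viewer.get_image(n)[:,:,::-1])
a=crop("pics/scene1.png",280,75,135,125,3.2); b=crop("pics/top1.png",150,170,120,125,3.2)
cv2.imwrite("pics/m1.png",np.hstack([a,b]))
print(proj("scene",Pg+.05*ax),proj("top",Pg+.05*ax))
E
```

```text
5.95 [0.487 0.224 0.156] [ 0.45   0.083 -0.272]
6.6 [ 0.001 -0.     0.   ] [ 0.656  0.599 -1.135  2.313  1.608  0.208  0.621]
[[325.109 130.258]] [[213.854 249.024]]
```

View pics/m1.png

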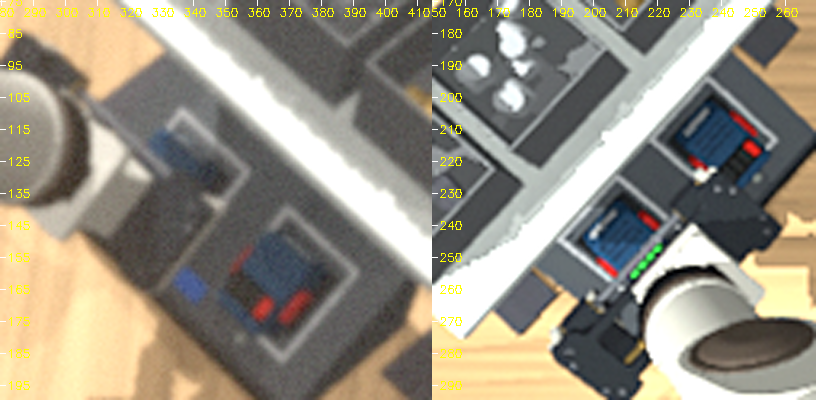

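```bash
python3 - <<'E'
from plan import *
from bench import manip,effector
np.set_printoptions(precision=4,suppress=True)
manip.servo_line(Pg,vel=.08); print(manip.current_clock(),manip.current_tool_pos()-Pg,manip.current_force())
for f in(8,40):
    effector.close(f_grip=f); manip.sleep(.1)
    print(f,manip.current_clock(),manip.current_finger_gap(),manip.current_gripper_force(),Rs.inv().apply(manip.current_force()))
E
```

```text
7.475 [-0.     -0.0002  0.0003] [ 0.0052 -0.6373  0.6239]
8 8.475 0.04776527886483782 8.000022768974304 [-4.1654  0.1592  5.4011]
40 8.7917 0.04570496149968668 39.96301352977753 [-3.887   0.1179  4.9765]
```

```bash
python3 - <<'E'
from plan import *
from bench import manip,effector
np.set_printoptions(precision=4,suppress=True)
p=lambda *a:print(*a,manip.current_clock(),manip.current_finger_gap(),Rs.inv().apply(manip.current_force()))
for d,v in((.008,.04),(.075,.08)):
    manip.servo_line(Pg+d*ax,vel=v); p(d,manip.current_tool_pos()-Pg-d*ax)
print(manip.current_q())
for n,q,o in(("o",Pg+.1*ax,Og),("above",Pp+[0,0,.12],Oc),("aboveflip",Pp+[0,0,.12],(R.from_quat(Oc)*R.from_euler("z",np.pi)).as_quat()),("place",Pp,Oc)): print(n,manip.solve_ik(q,o))
E
```

```text
0.008 [-0.0002 -0.0001  0.0001] 9.1417 0.04591211523493253 [ 1.5472  1.0171 -1.7058]
0.075 [-0.0003 -0.0006 -0.0005] 10.125 0.04598920384973491 [ 0.1038  1.3623 -3.7172]
[ 0.7758  0.5834 -1.2503  2.3295  1.3767  0.2294  0.8538]
o [ 0.9079  0.5924 -1.3886  2.3404  1.2062  0.282   1.0304]
above [ 1.1433  0.4083 -1.0578  2.0013  0.4308  0.9763  1.6125]
aboveflip [-0.1386  0.2397  0.4585  2.0398 -0.1355  0.8906 -1.0061]
place [ 1.0901  0.6852 -1.0425  2.0799  0.8096  0.8554  1.3037]
```

```bash
python3 - <<'E'
from plan import *
from bench import manip,effector,viewer
from crop import *
np.set_printoptions(precision=4,suppress=True)
p=lambda *a:print(*a,manip.current_clock(),manip.current_finger_gap(),manip.current_force())
try: manip.servo_line(Pg+.1*ax,vel=.12)
except manip.PlanningError as e: print(e)
q0=manip.current_q(); q1=manip.solve_ik(Pp+[0,0,.12],Oc)
for a in(.3,.65,1):
    manip.movej(q0+a*(q1-q0)); p(a,manip.current_tool_pos(),R.from_quat(manip.current_tcp_rot()).as_matrix()[:,2])
manip.servo_line(Pp+[0,0,.055],vel=.12); p("pre",manip.current_tool_pos()-Pp)
for n in("scene","top"): cv2.imwrite(f"pics/{n}2.png",viewer.get_image(n)[:,:,::-1])
cv2.imwrite("pics/m2.png",np.hstack([crop("pics/scene2.png",230,240,130,120,3.07),crop("pics/top2.png",310,190,130,120,3.07)]))
E
```

```text
0.3 [0.5332 0.0888 0.1489] [ 0.3821  0.1985 -0.9026] 11.1 0.04647250993219262 [-0.1606  1.1262 -4.5156]
0.65 [ 0.5181 -0.0522  0.1546] [ 0.2305  0.0197 -0.9729] 11.7167 0.045802639576542695 [ 0.5229  0.3524 -3.6957]
1 [ 0.4557 -0.1491  0.1791] [ 0.0015  0.0005 -1.    ] 12.25 0.046100703259345246 [-0.5072 -0.1154 -3.8494]
pre [0.0005 0.0008 0.0553] 12.9417 0.045903580581369646 [ 0.4083  0.4683 -3.7043]
```

View pics/m2.png

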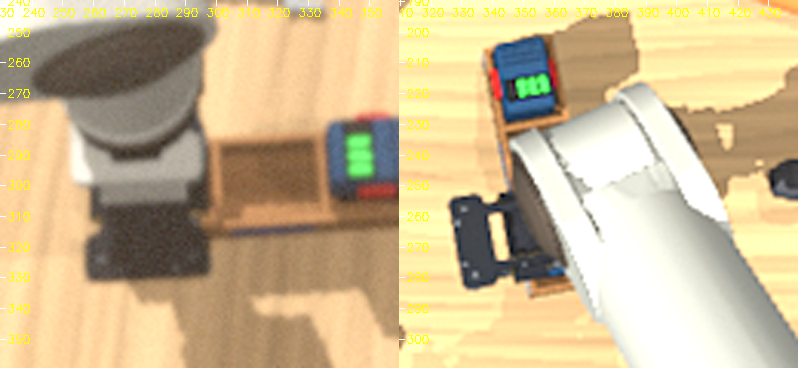

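```bash
python3 - <<'E'
from plan import *
from bench import manip,effector
np.set_printoptions(precision=4,suppress=True)
f0=manip.current_force()
for d in np.r_[np.arange(.045,.007,-.01),np.arange(.006,-.011,-.0015)]:
    manip.servo_line(Pp+[0,0,d],vel=.06 if d>.007 else .02); f=manip.current_force()-f0
    print(round(d,4),manip.current_tool_pos()-Pp,f,manip.current_clock())
    if f[2]>2.5 or np.hypot(*f[:2])>6: break
E
```

```text
0.045 [-0.0004 -0.0001  0.0446] [-0.3813  0.2395  0.0334] 13.3583
0.035 [-0.0004  0.0001  0.0345] [ 0.3285  0.7229 -0.3074] 13.675
0.025 [-0.0004  0.0002  0.0245] [-0.7084  1.0073 -1.4687] 13.9917
0.015 [-0.0004  0.0002  0.0145] [-0.33    0.4758  0.7909] 14.3083
0.006 [0.     0.0001 0.006 ] [-0.1807  0.9702 -0.8785] 14.9083
0.0045 [-0.     -0.      0.0045] [ 0.1519  1.107  -0.6786] 15.1583
0.003 [-0.0001  0.      0.0029] [-0.0744 -0.1503 -1.2981] 15.4083
0.0015 [-0.0001  0.      0.0014] [ 0.3779  0.7511 -1.0484] 15.6583
0.0 [0.0009 0.0004 0.0008] [-0.997   1.6339  9.2023] 15.9083
```

```bash
python3 - <<'E'
from plan import *
from bench import manip,effector,viewer
from crop import *
effector.open_jaws(); print(manip.current_force(),manip.current_finger_gap())
p=manip.current_tool_pos()
manip.servo_line(p+[0,0,.1],vel=.1)
try: manip.servo_line(p+[-.05,0.05,.25],vel=.2)
except manip.PlanningError as e: print(e)
try: manip.servo_line([.38,.2,.35],vel=.25)
except manip.PlanningError as e: print(e)
manip.sleep(.3); print(manip.current_clock(),manip.current_tool_pos())
for n in("scene","top"): cv2.imwrite(f"pics/{n}3.png",viewer.get_image(n)[:,:,::-1])
cv2.imwrite("pics/m3.png",np.hstack([crop("pics/scene3.png",250,255,130,100,3.07),crop("pics/top3.png",310,190,130,100,3.07)]))
E
```

```text
[-1.04968454 -0.70204376  0.24947481] 0.09181823461680565
22.3083 [0.38005701 0.19960442 0.34995013]
```

View pics/m3.png

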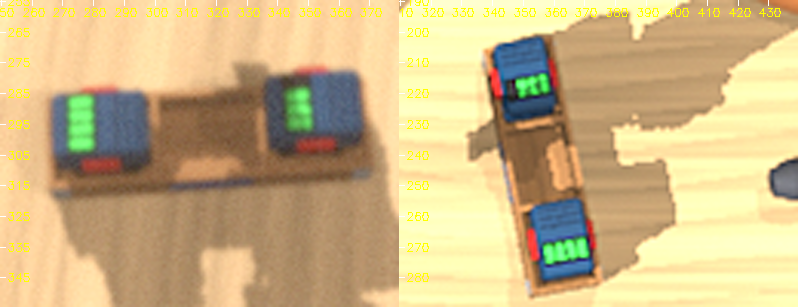

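The four-bar pack stands upright in end cell A, around pixel (283, 297) in scene and (365, 265) in top. It sits level with the stored pack, and the caddy has not moved.

```bash
python3 -c "
from bench import manip
print(manip.hand_in())"
```

```text
the job is handed in; nothing more can be done
None
```

The full four-bar battery was unlatched, drawn out and set down by hand, stem down, in the caddy's free end cell (cell_a), and the job was handed in; the last image showed it upright with the caddy and stored pack unmoved.

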